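# Shut the medicine fridge and read its temperature logger

### The job

Someone has left the small medicine fridge ajar: push its door fully shut until it seats on its catch, then take the grey reader wand out of its charger and read the steel button logger on the fridge's sloping panel. Hold the wand's sprung steel nose centred on the button and square to its face, pressed lightly so that the spring gives, and never ram the wand against the fridge. Finish while still holding the wand there, reading, and leave the other things on the table where they stand.

Things in the scene. Friction and masses are not known exactly. Their poses are not given: they have to be found in the camera images.
- fridge: white bench-top medicine fridge, fixed, 250 wide (y) x 250 deep (x) x 245 mm high plus door. Origin: centre of underside, on the table; x from door side to back, z up; turned about the vertical. Over the door a panel slopes 30 degrees to the horizontal, from 185 mm high at x=-125 to 245 mm at x=-21 mm. On it: flat black display, lock barrel at the left end (y=+102 mm), the logger at y=-65 mm
- door (a joint): door angle about its vertical hinge (rad): 0 = shut and seated; grows as it opens towards the robot. It starts ajar (0.3 to 0.65) and stays where it is left; it turns easily. Sprung ball catch: it resists from 0.055 rad (about 5 N at the push point when slow, up to 15 N as a knock when met at 40 mm/s); from 0.015 rad inwards it draws the door to 0 and holds it there
- door_hinge (a point): point on the hinge axis at table height, at the fridge's front left vertical edge (x=-125, y=+125 mm in the fridge's frame). Axes turn with the door: y along the leaf from free edge to hinge, x from the outer face inwards (along the fridge's x when shut)
- door_push (a point): good place to push, on the door's outer face: 205 mm from the hinge axis along the leaf, 36 mm outwards of it, 150 mm over the table; axes as door_hinge (x points into the door). Leaf: 36 mm thick, to 248 mm from the hinge, 12 to 183 mm high. A vertical bar handle stands 35 mm off the face, 222 mm from the hinge, about 30 to 110 mm high: push above it
- logger_face (a point): centre of the outer face of the logger, a plain steel button, 17 mm diameter, 6 mm high, fixed in a flat black round holder (33 mm diameter, 4 mm high) on the sloping panel. z points out of the face (30 degrees from vertical, leaning to the door side), x up the slope, y to the fridge's left. The wand's nose must point along -z; turning about z does not matter
- stand: white plastic bench charger, fixed: an upright rectangular socket 46 (x) x 38 (y) mm, 85 mm high, on a foot of 90 x 80 x 12 mm. The wand stands in it with 2 mm play all round. Origin: centre of the socket at table height, z up
- wand: grey reader wand, 150 mm long, about 0.14 kg, upright in the charger, nose down, axes along the stand's. Origin: tip of its nose (unpressed), 14 mm over the table; z from nose to top. Rectangular body 32 (x) x 24 (y) mm from z=28 to 150 mm, black collar 18 mm across from z=10 to 28 mm, then the 9 mm nose. In the charger it is free above z=71 mm: grip with the TCP near z=112; lift 60 mm to free it
- wand_tip (a point): middle of the flat end of the wand's sprung nose (moves with the nose), axes as the wand
- wand_nose (a joint): how far the nose is pressed in (m): 0 = out, 0.010 = at its stop. The spring starts at 1 N and adds 0.4 N per mm (5 N at the stop): 3 to 6 mm is right
- otoscope: bystander, fixed: dark round handle with a black head in a round black charger, 175 mm high, 72 mm foot diameter; origin centre of the underside
- amber_bottle: bystander: brown glass bottle with white cap, 60 mm diameter, 125 mm high; origin centre of the underside
- vial: bystander: small glass vial, 22 mm diameter, 43 mm high; origin centre of the underside
- kidney_dish: bystander: white enamel kidney dish, about 220 mm (y) x 90 mm (x) x 44 mm; origin in its middle, at the underside
- mug: bystander: white mug, 80 mm diameter, 85 mm high; origin centre of the underside
- carton: bystander: flat carton 70 (x) x 110 (y) x 45 mm high; origin centre of the underside
- gallipot: bystander: small steel bowl, 72 mm across, 35 mm high; origin centre of the underside

How it is judged:
By the outcome, as a careful person would: the job done as asked, in the order asked, and still so for the second after the job is handed in, while the arm keeps its last pose, push and grip.
It also fails if it takes over 51 s, if anything falls off the work surface, if the arm or the gripper's body presses on something with over 40 N, if the wrist force passes 120 N, or if a joint passes its speed limit or range.

### The arm

A 6-joint arm with a two-finger parallel gripper is mounted at the origin on the work surface. World frame = base frame: x ahead of the robot, y to its left, z up, the work surface at z = 0. Lengths are in m, angles in rad, forces in N, time in s.
With the tool pointing down it reaches from about 0.25 to 0.725 m from the base axis. Payload 4 kg.
Tool frame: the origin (TCP) lies between the finger pads, 19 mm behind the fingertips; this is the grasp point; z points along the fingers, y is the line along which they close (so a half turn about z gives the same grasp; the last joint's range is limited). The gripper opens to 85 mm and grips with 20 to 120 N. Pads are 22 mm wide; open, the fingers measure 114 mm over their backs; the gripper's body (76 mm by 85 mm) begins 54 mm behind the grasp point. The pads swing forward as they close: fully open they stand 13 mm farther back than shut.
Start: joints at [-1.236, 0.241, 0.005, 1.335, 0, 1.571], TCP at [0.164, -0.472, 0.25] pointing down, gripper open.
Joint ranges: [-2.72, 2.72], [-1.05, 1.87], [-1.09, 1.28], [-1.99, 2.15], [-1.42, 1.44], [-3.14, 3.14]. Speed limits (rad/s): [2.79, 2.79, 3.14, 3.14, 3.14, 3.14].

### API

Orientations are given as a unit quaternion [x, y, z, w].
In Python, from workcell import get_obs, camera, job_done, silhouettes gives the robot as it stands. The module is installed in compiled form; this text tells all that it offers.
- The arm moves only by the tool drive_tool, never from a script. Its argument "increments" is a list of rows, each a list of 3 entries, a list of its own where there are three numbers: the shift along the world's x, y, z in mm, then the turn, a rotation vector about the world's x, y, z in degrees, then the opening, from 0 (shut) to 1 (fully open). A call has 1 to 8 rows; each row shifts and turns the commanded pose from where the row before left it; what a row does not reach is not made up. A row lasts 1/12 s, in which the tool goes at most 41.7 mm and 7.16 degrees, less where a joint would pass 70% of its speed; a pose out of reach is approached as far as the arm can. A call is refused whole if a number of a shift passes 41.7 or a number of a turn 7.16, either way. A call with a gripper value outside its range is refused whole. The fingers move at their own pace and stop on an object; the grip force is fixed at half the most. Time passes only in rows, so rows that do not move let the fingers close. It gives the time, the measured TCP pose, the force, the opening and the grip force at its end, in the units of the state.
- get_obs(): the state, without advancing time (a new reading comes with each control period).
- camera(name): name is "side" or "top"; returns a dict with "image" (400x640x3 uint8, red, green, blue), "K" (3x3 intrinsics, pixels), "view" (4x4, takes a point from world to camera coordinates). Camera axes: x right, y down, z forward; pixel columns grow to the right and rows downward; lengths in m; the calibration is good to about 2 mm. A picture is of the moment at which its call begins. There is no depth.
- job_done(): hands the job in; it is judged then, once.
Trained networks look in a picture, given as the dict that the camera call returned (one of the last four; its "shot" number tells which), for a name from the list of things; names that differ only in an ending like _2 or _b are one class to them, and where a whole thing is asked for, a point or a joint stands for the part that bears it (a point fixed in the world has none). Each returns a list of dicts, best first, with "conf" (0 to 1); they miss things now and then, are a little off and sometimes report something else, mostly with a low value. They report only what shows in the picture. A call takes as long as a camera call.
- silhouettes(query, picture): "region" (400x640 bool, what is visible of it) and "bbox" ([left, top, right, bottom] in pixels, round what is visible of it).
The state is a dict: "clock": time; "joint_pos": joint angles; "joint_vel": joint speeds; "tau": joint torques, N m; "eef_pos": TCP position; "tool_rot": TCP orientation; "ft_force": force on the tool from outside, world axes, zero at the start; "ft_torque": the same for the moment, N m; "grip_width": finger opening in m; "grasp_force": force on a finger pad.
Only numpy, scipy, OpenCV 4.12 (cv2) and the standard library are available. Lean on these libraries where they do the work, as an engineer would, in place of code of your own. Each camera call takes 0.05 s, during which the arm holds its last target. There are 200 camera calls.

## Working session

There is one attempt and no reset: what is moved stays moved. The work goes in short steps, Python scripts to look and compute and a tool call to move; the robot and the scene stay as the last step left them, time stands still between calls to the robot, and variables do not carry over. Pictures are saved under pics/ and viewed, at most 10 in all, crops included, and the job is handed in when it is done.

Besides the shell and the picture viewer there is one more tool, called after "Emit:" by a JSON object that holds its "op" and its "data". drive_tool: Moves the arm, as the interface text tells. Its arguments: {"type":"object","properties":{"increments":{"type":"array"}},"required":["increments"]}

```bash
mkdir -p pics; python3 - <<'E'
from workcell import *
import cv2,numpy as np,pickle
o=get_obs();print({k:np.round(v,3) for k,v in o.items()})
for n in("side","top"):
    p=camera(n);cv2.imwrite(f"pics/{n}0.png",p["image"][:,:,::-1])
    print(n,p["K"].tolist(),np.round(p["view"],4).tolist())
    d={}
    for q in["fridge","door","logger_face","stand","wand","otoscope","amber_bottle","vial","kidney_dish","mug","carton","gallipot"]:
        s=silhouettes(q,p);d[q]=s
        print(q,[(round(a["conf"],2),[int(v) for v in a["bbox"]]) for a in s[:2]])
    pickle.dump((p,d),open(f"{n}0.pkl","wb"))
E
```

```text
{'clock': np.float64(0.0), 'joint_pos': array([-1.236,  0.241,  0.004,  1.335, -0.   ,  1.571]), 'joint_vel': array([ 0.001, -0.   ,  0.   ,  0.   ,  0.   ,  0.   ]), 'tau': array([ 0.0000e+00, -3.7231e+01,  2.5241e+01,  1.7000e-02,  0.0000e+00,
        0.0000e+00]), 'eef_pos': array([ 0.164, -0.472,  0.249]), 'tool_rot': array([ 0.986,  0.167, -0.   , -0.001]), 'ft_force': array([ 0.152,  0.751, -0.072]), 'ft_torque': array([-0.003, -0.026, -0.026]), 'grasp_force': np.float64(0.0), 'grip_width': np.float64(0.086)}
side [[362.5677757934258, 0.0, 317.06406666112963], [0.0, 362.5677757934258, 197.40360406473562], [0.0, 0.0, 1.0]] [[0.6475, 0.7619, -0.011, -0.4277], [0.5968, -0.5161, -0.6143, -0.1894], [-0.4738, 0.3912, -0.789, 1.3162], [0.0, 0.0, 0.0, 1.0]]
fridge [(0.61, [259, 168, 431, 321])]
door [(0.62, [256, 168, 336, 264])]
logger_face [(0.54, [208, 289, 229, 318]), (0.4, [318, 227, 327, 232])]
stand [(0.82, [203, 305, 249, 342])]
wand [(0.82, [205, 290, 230, 316])]
otoscope [(0.93, [160, 252, 196, 297])]
amber_bottle [(0.62, [221, 206, 246, 246]), (0.58, [154, 249, 193, 296])]
v
[... 438 characters left out ...]
2, -0.0294, -0.0532, 0.5442], [0.0535, -0.01, -0.9985, 1.5111], [0.0, 0.0, 0.0, 1.0]]
fridge [(0.65, [250, 61, 377, 206]), (0.22, [292, 170, 373, 204])]
door [(0.62, [286, 169, 378, 205])]
logger_face []
stand [(0.75, [427, 156, 444, 173]), (0.72, [410, 152, 445, 187])]
wand [(0.58, [427, 158, 444, 172])]
otoscope [(0.81, [430, 209, 460, 233]), (0.63, [146, 221, 222, 265])]
amber_bottle [(0.8, [366, 224, 395, 243]), (0.3, [426, 158, 442, 173])]
vial [(0.38, [397, 189, 408, 197])]
kidney_dish [(0.87, [145, 224, 222, 267])]
mug [(0.66, [174, 133, 210, 168]), (0.24, [409, 152, 444, 187])]
carton [(0.58, [427, 159, 447, 173]), (0.57, [167, 181, 211, 211])]
gallipot [(0.56, [418, 242, 438, 270])]
```

View pics/side0.png

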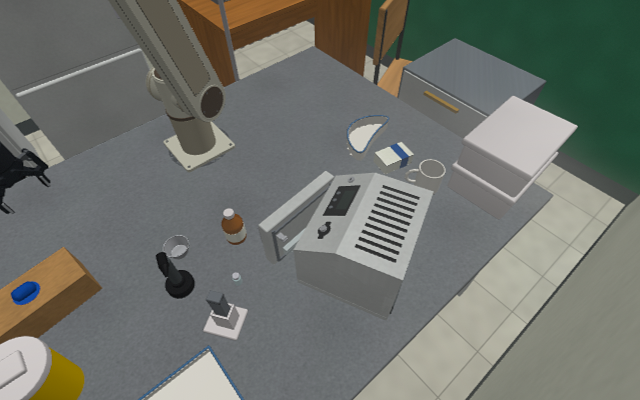

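View pics/top0.png

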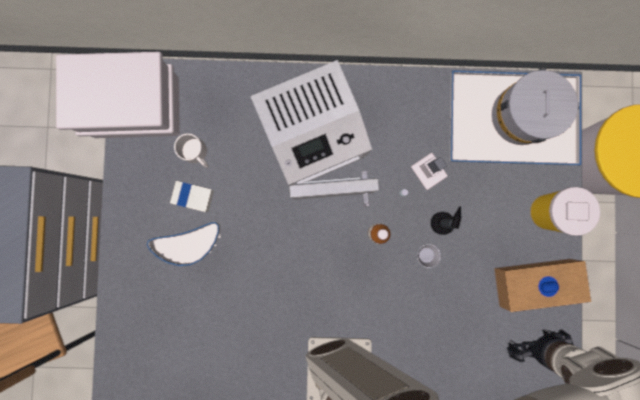

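```bash
python3 - <<'E'
import cv2,pickle
for n,(a,b,c,d) in dict(top=(250,60,450,210),side=(200,165,440,345)).items():
    p,_=pickle.load(open(f"{n}0.pkl","rb"));im=p["image"][b:d,a:c,::-1]
    cv2.imwrite(f"pics/{n}c.png",cv2.resize(im,(800,600),interpolation=cv2.INTER_CUBIC))
E
```

```text
(no output)
```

View pics/topc.png

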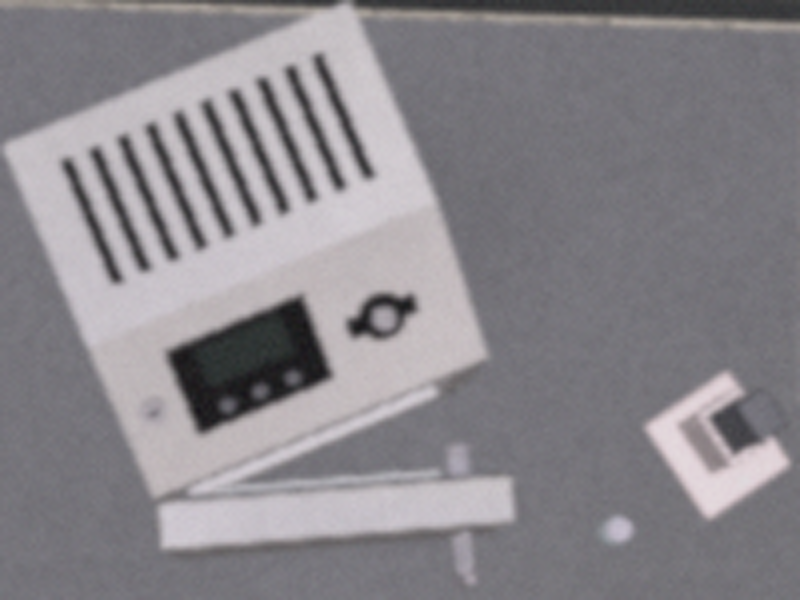

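View pics/sidec.png

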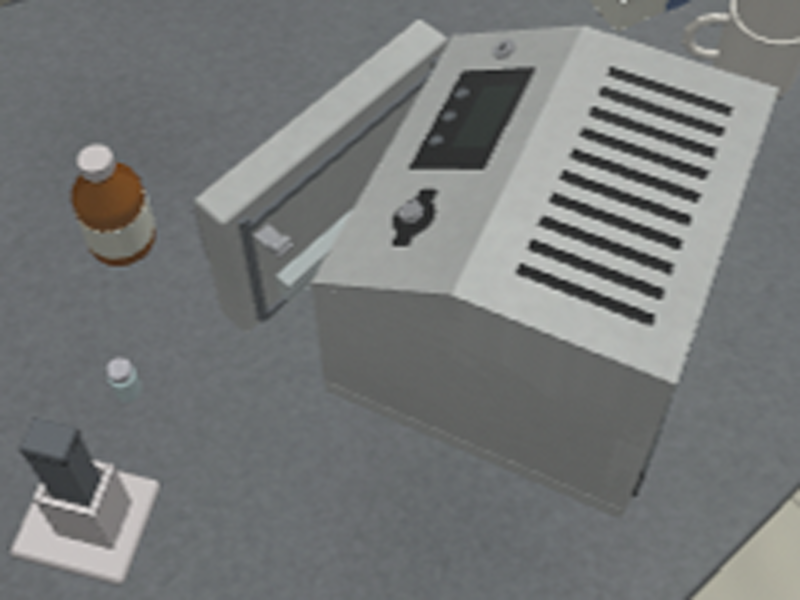

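```bash
cat >h.py <<'E'
import numpy as np,pickle
from scipy.optimize import least_squares
from scipy.spatial.transform import Rotation as R
C={n:pickle.load(open(f"{n}0.pkl","rb"))[0] for n in("side","top")}
def proj(n,P):
    K,V=C[n]["K"],C[n]["view"];c=V[:3,:3]@P+V[:3,3];return (K@c)[:2]/c[2]
def px(n,uv):
    s,o=(4,(250,60)) if n=="top" else (10/3,(200,165))
    return (np.array(uv)+.5)/s-.5+o
def rz(a):return R.from_euler('z',a).as_matrix()
def fit(f,data,x0):
    def r(x):return np.concatenate([proj(n,f(x,np.array(p)/1e3))-px(n,uv) for n,p,uv in data])
    s=least_squares(r,x0,loss='soft_l1');return s.x,r(s.x).reshape(-1,2)
E
cat >fit.py <<'E'
from h import *
S=.0
B=[("top",(125,125,245),(5,145)),("top",(125,-125,245),(348,4)),("top",(-21,-125,245),(438,205)),("top",(-21,125,245),(88,345)),("top",(-125,-125,185),(488,358)),("top",(-125,125,185),(155,498)),
("side",(125,125,245),(776,90)),("side",(125,-125,245),(676,380)),("side",(-21,-125,245),(455,294)),("side",(-21,125,245),(583,28)),("side",(-125,-125,185),(318,284)),("side",(-125,125,185),(450,36))]
f=lambda x,p:rz(x[2])@p+np.array([x[0],x[1],0])
x,r=fit(f,B,[.6,.05,.35]);print("fridge",x.round(4),np.degrees(x[2]).round(2));print(r.round(1).tolist())
# logger: along slope unknown s
up=np.array([np.cos(np.pi/6),0,.5]);nz=np.array([-.5,0,np.cos(np.pi/6)])
lf=lambda s,p:f(x,np.array([-.125,s[1],.185])+s[0]*up+nz*.010)
# height of face unknown (6 or 10 mm): print both
for h in(.006,.010):
    lf=lambda s,p:f(x,np.array([-.125,s[1],.185])+s[0]*up+nz*h)
    s,r=fit(lf,[("top",(0,0,0),(385,316)),("side",(0,0,0),(410,211))],[.06,-.065]);print("logger",h,s,lf(s,0).round(4),r.round(2).tolist())
print("normal",rz(x[2])@nz)
H=f(x,np.array([-.125,.125,0]))
D=[("top",(-36,0,183),(158,548)),("top",(-36,-248,183),(514,522)),("top",(0,-248,183),(513,477)),("side",(-36,0,183),(418,20)),("side",(-36,-248,183),(197,203)),("side",(0,-248,183),(222,222))]
g=lambda q,p:rz(x[2]+q[0])@p+H
for s0 in(-.4,.4):
    q,r=fit(g,D,[s0]);print("door",q,r.round(1).tolist())
    print("push",g(q,np.array([-.036,-.205,.150])),"shut",g([0],np.array([-.036,-.205,.150])),"hinge",H)
W=[("top",(45,40,12),(645,427)),("top",(45,-40,12),(732,371)),("top",(-45,-40,12),(790,463)),("top",(-45,40,12),(710,520)),
("side",(-45,-40,12),(12,550)),("side",(45,-40,12),(122,580)),("side",(45,40,12),(158,485))]
w,r=fit(f,W,[.53,-.2,.6]);print("stand foot",w,np.degrees(w[2]),r.round(1).tolist())
for c in [(16,12),(16,-12),(-16,-12),(-16,12)]:
    for n in("top","side"):print(n,c,((proj(n,f(w,np.array([*c,164])/1e3))-([250,60] if n=="top" else [200,165]))*(4 if n=="top" else 10/3)).round(0),end=' ')
d={n:pickle.load(open(f"{n}0.pkl","rb"))[1] for n in C}
for nm,h in dict(otoscope=.0,amber_bottle=.125,vial=.043,gallipot=.035,mug=.085).items():
    for n in C:
        b=d[n][nm][0]["bbox"];u=np.array([(b[0]+b[2])/2,(b[1]+b[3])/2,1]);V=C[n]["view"];ray=V[:3,:3].T@np.linalg.inv(C[n]["K"])@u;o=-V[:3,:3].T@V[:3,3]
        print(nm,n,(o+ray*(h*.7-o[2])/ray[2]).round(3))
E
python3 fit.py
```

```text
fridge [0.7152 0.1012 0.4328] 24.8
[[-0.7, 0.7], [0.4, -0.3], [-0.4, -0.6], [0.0, 1.2], [0.1, 0.3], [-0.1, 0.8], [0.9, -0.3], [0.5, 1.9], [-0.8, 0.8], [0.3, -0.6], [-2.1, 0.0], [0.9, 0.0]]
logger 0.006 [ 0.06041588 -0.06534048] [0.6739 0.0102 0.2204] [[-0.22, 0.8], [0.55, 1.12]]
logger 0.01 [ 0.06273361 -0.0660549 ] [0.6742 0.0095 0.225 ] [[0.13, 0.42], [0.43, 0.25]]
normal [-0.45388967 -0.20972402  0.8660254 ]
door [-0.32269597] [[0.2, 1.4], [1.1, 0.6], [0.2, -1.2], [0.6, -1.4], [-2.1, -0.8], [0.3, 2.1]]
push [ 0.5360809 -0.0454633  0.15     ] shut [ 0.60263622 -0.03894331  0.15      ] hinge [0.54932943 0.16225159 0.        ]
door [-0.32269597] [[0.2, 1.4], [1.1, 0.6], [0.2, -1.2], [0.6, -1.4], [-2.1, -0.8], [0.3, 2.1]]
push [ 0.5360809 -0.0454633  0.15     ] shut [ 0.60263622 -0.03894331  0.15      ] hinge [0.54932943 0.16225159 0.        ]
stand foot [ 0.61626007 -0.26422997  0.61100968] 35.00827579399484 [[-0.5, -0.2], [-1.0, -0.2], [0.7, 0.8], [-0.6, 0.7], [-1.1, 1.2], [-0.2, 1.6], [1.0, -1.2]]
top (16, 12) [740. 415.] side (16, 12) [ 66. 424.] top (16, -12) [768. 396.] side (16, -12) [ 51. 458.] top (-16, -12) [794. 434.] side (-16, -12) [  6. 446.] top (-16, 12) [765. 453.] side (-16, 12) [ 22. 412.] otoscope side [ 0.42  -0.298  0.   ]
otoscope top [ 0.462 -0.322  0.   ]
amber_bottle side [ 0.442 -0.113  0.088]
amber_bottle top [ 0.421 -0.108  0.087]
vial side [ 0.556 -0.183  0.03 ]
vial top [ 0.544 -0.181  0.03 ]
gallipot side [ 0.355 -0.258  0.024]
gallipot top [ 0.353 -0.264  0.024]
mug side [0.656 0.45  0.059]
mug top [0.65  0.459 0.059]
```

```bash
cat >fit2.py <<'E'
from h import *
f=lambda x,p:rz(x[2])@p+np.array([x[0],x[1],0])
W=[("side",(-16,-12,164),(22,462)),("side",(16,-12,164),(65,472)),("side",(16,12,164),(78,432)),("side",(-16,12,164),(38,420)),
("top",(16,12,164),(742,405)),("top",(16,-12,164),(767,388)),("top",(-16,-12,164),(790,420)),("top",(-16,12,164),(765,437))]
w,r=fit(f,W,[.6,-.26,.6]);print("wand",w,np.degrees(w[2]),r.round(1).tolist())
g=lambda x,p:rz(x[2])@p+np.array([x[0],x[1],x[3]])
w,r=fit(g,W,[.6,-.26,.6,0]);print("wand free z",w,np.degrees(w[2]),r.round(1).tolist())
# socket top, side view: predicted corners
import cv2
for n in C:
    im=C[n]["image"][:,:,::-1];a,b=((400,140) if n=="top" else (195,280))
    c=cv2.resize(im[b:b+60,a:a+60],(600,600),interpolation=cv2.INTER_CUBIC)
    cv2.imwrite(f"pics/{n}w.png",c) if 0 else None
    globals()[n]=cv2.resize(c,(400,400))
cv2.imwrite("pics/w.png",np.hstack([top,side]))
E
python3 fit2.py
```

```text
wand [ 0.62692276 -0.26161676  0.62728599] 35.94083964127997 [[-0.9, -1.4], [-0.1, -1.1], [0.4, 0.5], [-1.2, 0.9], [-1.1, -0.9], [-0.3, -1.5], [0.5, -0.1], [-0.3, 0.5]]
wand free z [ 0.62642715 -0.26193267  0.63438924 -0.00266006] 36.34782628049003 [[-0.9, -1.0], [0.0, -0.7], [0.4, 0.9], [-1.2, 1.4], [-1.2, -0.6], [-0.5, -1.2], [0.3, 0.1], [-0.4, 0.7]]
```

View pics/w.png

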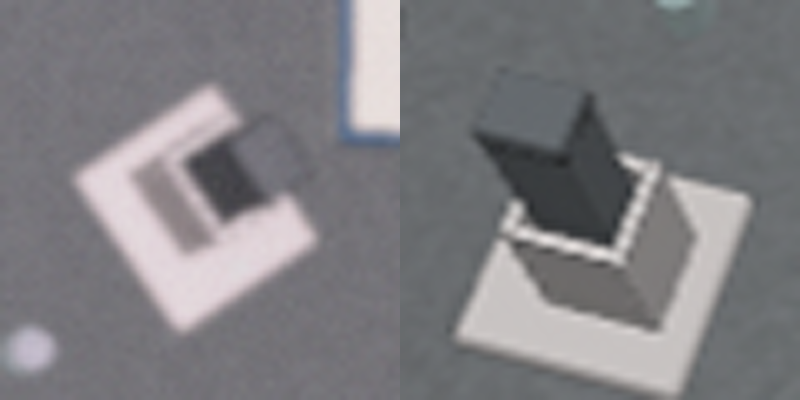

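```bash
cat >fit3.py <<'E'
from h import *
import h
h.px=lambda n,uv:(np.array(uv)+.5)*.15-.5+((400,140) if n=="top" else (195,280))
f=lambda x,p:rz(x[2])@p+np.array([x[0],x[1],0])
W=[("side",(-16,-12,164),(72,130)),("side",(16,-12,164),(168,155)),("side",(16,12,164),(190,92)),("side",(-16,12,164),(100,68)),
("top",(16,12,164),(230,140)),("top",(16,-12,164),(270,118)),("top",(-16,-12,164),(315,165)),("top",(-16,12,164),(275,192))]
F=[("top",(45,40,12),(73,180)),("top",(45,-40,12),(213,84)),("top",(-45,-40,12),(317,240)),("top",(-45,40,12),(182,333)),
("side",(-45,-40,12),(57,336)),("side",(45,-40,12),(275,395)),("side",(45,40,12),(352,197))]
S=[("side",(-23,-19,85),(100,232)),("side",(23,-19,85),(218,262)),("side",(23,19,85),(262,160)),("side",(23,-19,12),(262,330)),("side",(23,19,12),(295,235)),("side",(-23,-19,12),(150,303))]
for k in("W","F","S"):
    w,r=fit(f,globals()[k],[.6,-.26,.6]);print(k,w.round(4),np.degrees(w[2]),r.round(1).tolist())
for k in("W","F"):
  for n in("top","side"):
    w,r=fit(f,[q for q in globals()[k] if q[0]==n],[.6,-.26,.6]);print(k,n,w.round(4),np.degrees(w[2]))
E
python3 fit3.py
```

```text
W [ 0.6239 -0.2597  0.659 ] 37.75900008046523 [[0.1, 1.4], [-0.4, 0.6], [0.3, -0.4], [0.1, 0.5], [-0.8, 0.6], [0.1, -1.1], [0.1, 1.0], [-0.7, 2.0]]
F [ 0.6158 -0.2637  0.617 ] 35.353299425111715 [[-0.4, -0.2], [-0.2, 0.1], [0.5, 0.6], [-0.4, 0.9], [-0.9, 0.7], [0.5, 1.0], [0.8, -0.5]]
S [ 0.6204 -0.2594  0.6274] 35.949608329160704 [[-0.3, 0.0], [0.4, 0.1], [-0.0, -0.1], [-0.1, 0.2], [0.5, -0.3], [-0.6, -0.1]]
W top [ 0.6261 -0.2606  0.6945] 39.791678958212096
W side [ 0.6228 -0.2592  0.6353] 36.40026856618944
F top [ 0.617  -0.2641  0.6265] 35.896335311839735
F side [ 0.6146 -0.2632  0.6087] 34.876947764622955
```

Emit:
{"op": "drive_tool", "data": {"increments": [[[22,28,0],[0,0,0],0],[[22,28,0],[0,0,0],0],[[22,28,0],[0,0,0],0],[[22,28,0],[0,0,0],0],[[22,28,0],[0,0,0],0],[[22,28,0],[0,0,0],0],[[22,28,0],[0,0,0],0],[[22,28,0],[0,0,0],0]]}}

```text
clock: 1.97
eef_pos: [0.3411, -0.2468, 0.2503]
tool_rot: [0.986, 0.166, 0.0, 0.0]
ft_force: [0.2, -0.2, -0.9]
grip_width: 0.0001
grasp_force: 0.0
```

Emit:
{"op": "drive_tool", "data": {"increments": [[[26,32,0],[0,0,0],0],[[26,32,0],[0,0,0],0],[[26,32,0],[0,0,0],0],[[26,32,0],[0,0,0],0],[[26,32,0],[0,0,0],0],[[26,32,-5],[0,0,0],0],[[1,4,-41],[0,0,0],0],[[1,4,-41],[0,0,0],0]]}}

```text
clock: 2.63
eef_pos: [0.5024, -0.0462, 0.1643]
tool_rot: [0.986, 0.169, 0.004, 0.001]
ft_force: [-0.1, -0.2, -0.0]
grip_width: 0.0005
grasp_force: 0.0
```

Emit:
{"op": "drive_tool", "data": {"increments": [[[6,0,0],[0,0,0],0],[[6,0,0],[0,0,0],0],[[6,0,0],[0,0,0],0],[[5,0,0],[0,0,0],0],[[5,0,0],[0,0,0],0],[[5,0,0],[0,0,0],0],[[5,0,0],[0,0,0],0],[[5,0,0],[0,0,0],0]]}}

```text
clock: 3.3
eef_pos: [0.5424, -0.0486, 0.164]
tool_rot: [0.986, 0.166, 0.001, 0.0]
ft_force: [-0.6, -0.7, -0.1]
grip_width: 0.0001
grasp_force: 0.2
```

Emit:
{"op": "drive_tool", "data": {"increments": [[[5,0,0],[0,0,0],0],[[5,0,0],[0,0,0],0],[[5,0,0],[0,0,0],0],[[5,0,0],[0,0,0],0],[[4,0,0],[0,0,0],0],[[3,0,0],[0,0,0],0],[[3,0,0],[0,0,0],0],[[2,0,0],[0,0,0],0]]}}

```text
clock: 3.97
eef_pos: [0.5736, -0.0482, 0.163]
tool_rot: [0.986, 0.167, 0.0, -0.0]
ft_force: [-0.2, 0.0, 1.8]
grip_width: -0.0
grasp_force: 0.1
```

Emit:
{"op": "drive_tool", "data": {"increments": [[[1.5,0.3,0],[0,0,0],0],[[1.5,0.3,0],[0,0,0],0],[[1.5,0.3,0],[0,0,0],0],[[1.5,0.3,0],[0,0,0],0],[[1,0.3,0],[0,0,0],0],[[1,0.3,0],[0,0,0],0]]}}

```text
clock: 4.47
eef_pos: [0.5814, -0.0465, 0.163]
tool_rot: [0.986, 0.167, -0.0, 0.0]
ft_force: [0.0, -0.6, -0.0]
grip_width: 0.0001
grasp_force: 0.2
```

Emit:
{"op": "drive_tool", "data": {"increments": [[[1,0.3,0],[0,0,0],0],[[1,0.3,0],[0,0,0],0],[[1,0.3,0],[0,0,0],0],[[1,0.3,0],[0,0,0],0]]}}

```text
clock: 4.8
eef_pos: [0.5831, -0.046, 0.163]
tool_rot: [0.986, 0.166, -0.002, 0.0]
ft_force: [-7.7, -4.3, 6.0]
grip_width: 0.0001
grasp_force: 4.3
```

```bash
python3 - <<'E'
from workcell import *
import cv2,numpy as np
t=camera("top")["image"][60:210,250:450,::-1]
cv2.imwrite("pics/door1.png",cv2.resize(t,(800,600),interpolation=cv2.INTER_CUBIC))
print(get_obs()["ft_force"],get_obs()["eef_pos"])
E
```

```text
[-6.95604437 -3.18492257  4.17086355] [ 0.58317842 -0.04605351  0.16299878]
```

View pics/door1.png

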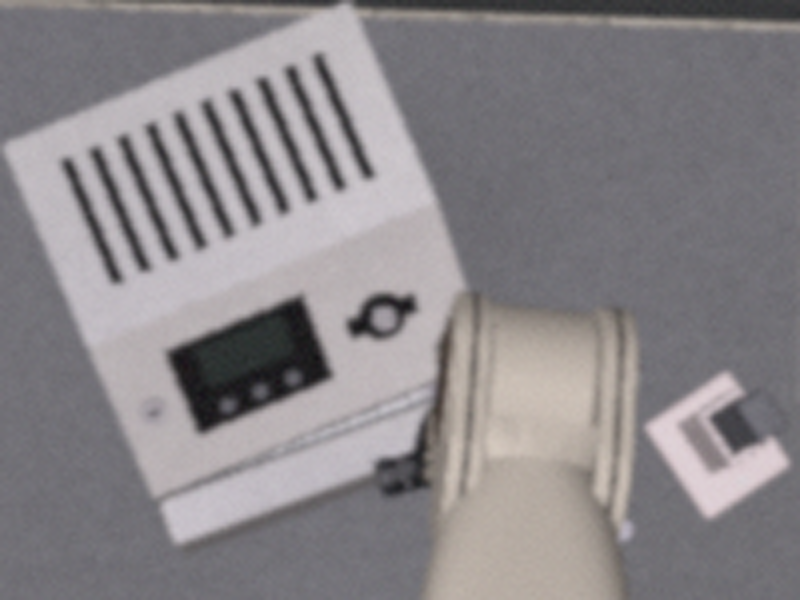

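Image shows the door nearly shut, with a thin gap at its free end (430,385); 8 N is the catch resisting. Continue slowly.

Emit:
{"op": "drive_tool", "data": {"increments": [[[1,0.4,0],[0,0,0],0],[[1,0.4,0],[0,0,0],0],[[1,0.4,0],[0,0,0],0],[[0,0,0],[0,0,0],0]]}}

```text
clock: 5.18
eef_pos: [0.5841, -0.0458, 0.163]
tool_rot: [0.986, 0.166, -0.004, 0.001]
ft_force: [-12.6, -5.8, 7.9]
grip_width: -0.0
grasp_force: 6.7
```

Emit:
{"op": "drive_tool", "data": {"increments": [[[1,0.4,0],[0,0,0],0],[[1,0.4,0],[0,0,0],0],[[1,0.4,0],[0,0,0],0],[[0,0,0],[0,0,0],0]]}}

```text
clock: 5.52
eef_pos: [0.5909, -0.0437, 0.163]
tool_rot: [0.986, 0.166, -0.0, 0.0]
ft_force: [-0.5, -1.9, 0.2]
grip_width: -0.0002
grasp_force: 0.9
```

Emit:
{"op": "drive_tool", "data": {"increments": [[[1,0.4,0],[0,0,0],0],[[1,0.4,0],[0,0,0],0],[[0,0,0],[0,0,0],0]]}}

```text
clock: 5.77
eef_pos: [0.5921, -0.0429, 0.163]
tool_rot: [0.986, 0.166, -0.002, 0.001]
ft_force: [-5.2, -4.7, 2.2]
grip_width: -0.0003
grasp_force: 3.4
```

Emit:
{"op": "drive_tool", "data": {"increments": [[[1,0.4,0],[0,0,0],0],[[1,0.4,0],[0,0,0],0],[[0,0,0],[0,0,0],0]]}}

```text
clock: 6.02
eef_pos: [0.5922, -0.0428, 0.1629]
tool_rot: [0.986, 0.166, -0.004, 0.001]
ft_force: [-9.5, -6.6, 7.3]
grip_width: 0.0001
grasp_force: 6.3
```

Emit:
{"op": "drive_tool", "data": {"increments": [[[-12,-5,0],[0,0,0],0],[[-12,-5,0],[0,0,0],0],[[0,0,35],[0,0,0],0],[[0,0,35],[0,0,0],0],[[0,-20,15],[0,0,4],1],[[0,-30,0],[0,0,4],1],[[0,-30,0],[0,0,4],1],[[0,-30,0],[0,0,4],1]]}}

```text
clock: 6.68
eef_pos: [0.5724, -0.1614, 0.2489]
tool_rot: [0.952, 0.305, 0.002, 0.0]
ft_force: [0.3, -0.3, 0.4]
grip_width: 0.0479
grasp_force: 0.0
```

Emit:
{"op": "drive_tool", "data": {"increments": [[[12,-25,0],[0,0,0],1],[[12,-25,0],[0,0,0],1],[[12,-25,0],[0,0,0],1],[[10,-15,0],[0,0,0],1],[[5,-9,0],[0,0,0],1],[[0,0,0],[0,0,0],1]]}}

```text
clock: 7.18
eef_pos: [0.6235, -0.2619, 0.2468]
tool_rot: [0.954, 0.301, 0.0, -0.0]
ft_force: [-0.4, 0.4, 0.5]
grip_width: 0.0853
grasp_force: 0.0
```

```bash
python3 - <<'E'
from workcell import *
import cv2,numpy as np
o=get_obs();print(o["eef_pos"],o["tool_rot"],o["joint_pos"].round(2),o["grip_width"])
t=camera("top")["image"][60:210,250:450,::-1];s=camera("side")["image"][230:380,180:300,::-1]
r=lambda a,k:cv2.resize(a,None,fx=k,fy=k,interpolation=cv2.INTER_CUBIC)
cv2.imwrite("pics/w1.png",np.hstack([r(t[:,80:],3.4)[:510],r(s,3.4)[:510]])[:, :800])
E
```

```text
[ 0.62353458 -0.26190708  0.2467934 ] [ 9.53503159e-01  3.01382640e-01  4.68637946e-04 -9.94149513e-05] [-0.4   0.62  0.57  1.52  0.    2.13] 0.08533475570156512
```

View pics/w1.png

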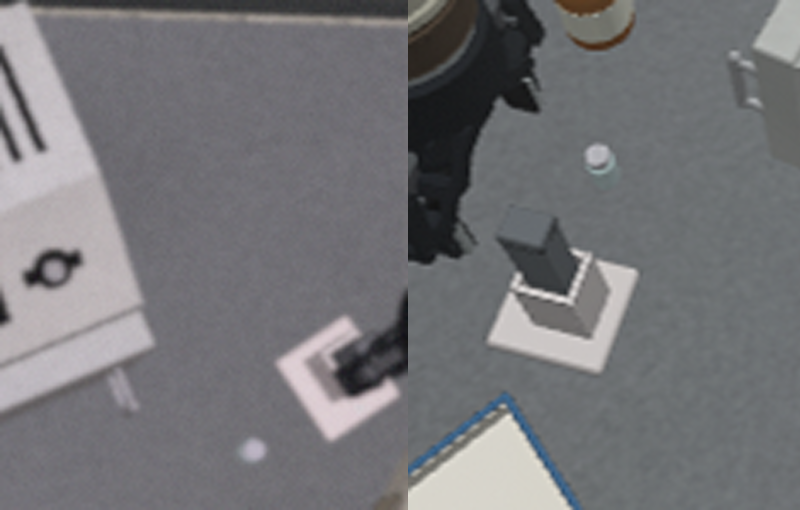

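```bash
python3 - <<'E'
from h import *
c=np.array([.6235,-.2619,.241]);y=np.array([np.cos(np.radians(-54.9)),np.sin(np.radians(-54.9)),0])
for s in(-.05,.05):
    u=proj("side",c+s*y);print(u,(u-[180,230])*3.4+[408,0])
E
```

```text
[214.85914198 260.37042555] [526.52108275 103.25944686]
[193.1603303  305.43921341] [452.74512303 256.49332559]
```

Emit:
{"op": "drive_tool", "data": {"increments": [[[-1,1,-25],[0,0,0],1],[[0,0,-25],[0,0,0],1],[[0,0,-25],[0,0,0],1],[[0,0,-20],[0,0,0],1],[[0,0,-15],[0,0,0],1],[[0,0,-10],[0,0,0],1],[[0,0,0],[0,0,0],1]]}}

```text
clock: 7.87
eef_pos: [0.6198, -0.2574, 0.1256]
tool_rot: [0.953, 0.303, -0.002, -0.002]
ft_force: [-0.5, -0.4, 0.2]
grip_width: 0.0852
grasp_force: 0.0
```

Emit:
{"op": "drive_tool", "data": {"increments": [[[0,0,0],[0,0,0],0.25],[[0,0,0],[0,0,0],0.25],[[0,0,0],[0,0,0],0.25],[[0,0,0],[0,0,0],0.25],[[0,0,0],[0,0,0],0],[[0,0,0],[0,0,0],0],[[0,0,0],[0,0,0],0]]}}

```text
clock: 8.45
eef_pos: [0.622, -0.2598, 0.1292]
tool_rot: [0.953, 0.302, 0.001, 0.001]
ft_force: [0.1, -0.5, 2.8]
grip_width: 0.0235
grasp_force: 58.9
```

Emit:
{"op": "drive_tool", "data": {"increments": [[[0,0,0],[0,0,0],0],[[0,0,6],[0,0,0],0],[[0,0,8],[0,0,0],0],[[0,0,10],[0,0,0],0],[[0,0,10],[0,0,0],0],[[0,0,10],[0,0,0],0],[[0,0,15],[0,0,0],0],[[0,0,15],[0,0,0],0]]}}

```text
clock: 9.12
eef_pos: [0.6209, -0.2588, 0.2031]
tool_rot: [0.953, 0.302, -0.0, -0.0]
ft_force: [1.6, -0.4, -1.4]
grip_width: 0.0235
grasp_force: 59.4
```

Emit:
{"op": "drive_tool", "data": {"increments": [[[0,0,25],[0,0,0],0],[[0,0,30],[0,0,0],0],[[0,0,30],[0,0,0],0],[[0,0,30],[0,0,0],0],[[-5,30,30],[0,0,0],0],[[-5,35,10],[0,0,0],0],[[-5,35,0],[0,0,0],0],[[0,0,0],[0,0,0],0]]}}

```text
clock: 9.78
eef_pos: [0.6058, -0.1538, 0.3597]
tool_rot: [0.952, 0.305, 0.002, -0.001]
ft_force: [0.7, 0.1, -1.9]
grip_width: 0.0234
grasp_force: 59.8
```

Emit:
{"op": "drive_tool", "data": {"increments": [[[-1,20,4],[2.52,-5.44,0],0],[[-1,26,2],[2.52,-5.44,0],0],[[-1,26,0],[2.52,-5.44,0],0],[[-1,26,0],[2.52,-5.44,0],0],[[-1,26,0],[2.52,-5.44,0],0],[[0,5,0],[0,0,0],0],[[0,0,0],[0,0,0],0],[[0,0,0],[0,0,0],0]]}}

```text
clock: 10.45
eef_pos: [0.6018, -0.031, 0.3642]
tool_rot: [0.921, 0.292, 0.257, -0.032]
ft_force: [0.5, -1.0, -1.1]
grip_width: 0.0233
grasp_force: 59.9
```

```bash
cat >look.py <<'E'
from workcell import *
from h import *
import cv2,sys
o=get_obs();T=R.from_quat(o["tool_rot"]).as_matrix();e=o["eef_pos"]
n=np.array([-.4539,-.2097,.866]);print(e.round(4),"toolz",T[:,2].round(4),"err deg",np.degrees(np.arccos(-T[:,2]@n)).round(2),o["joint_pos"].round(2))
print("nominal tip",(e+T[:,2]*.112).round(4))
out=[]
for c,w in(("top",(300,90)),("side",(270,170))):
    p=camera(c);a,b=w
    im=cv2.resize(p["image"][b:b+100,a:a+100,::-1],(400,400),interpolation=cv2.INTER_CUBIC);out.append(im)
    print(c,"tip px",((proj(c,e+T[:,2]*.112)-w+.5)*4-.5).round(1), "face px",((proj(c,np.array([.6742,.0095,.225]))-w+.5)*4-.5).round(1))
    s=silhouettes("wand",p);print([(q["conf"],q["bbox"]) for q in s[:2]])
cv2.imwrite(sys.argv[1],np.hstack(out))
E
python3 look.py pics/r1.png
```

```text
[ 0.6018 -0.031   0.3642] toolz [ 0.4549  0.2091 -0.8657] err deg 0.39 [-0.19  0.1   0.    1.04  0.3   2.4 ]
nominal tip [ 0.6527 -0.0076  0.2673]
top tip px [215.3 221.1] face px [185.5 197.8]
[(0.63, [350.0, 142.0, 372.9, 167.4])]
side tip px [164.5 184.2] face px [213.8 234.3]
[(0.97, [278.4, 161.7, 312.2, 220.8])]
```

View pics/r1.png

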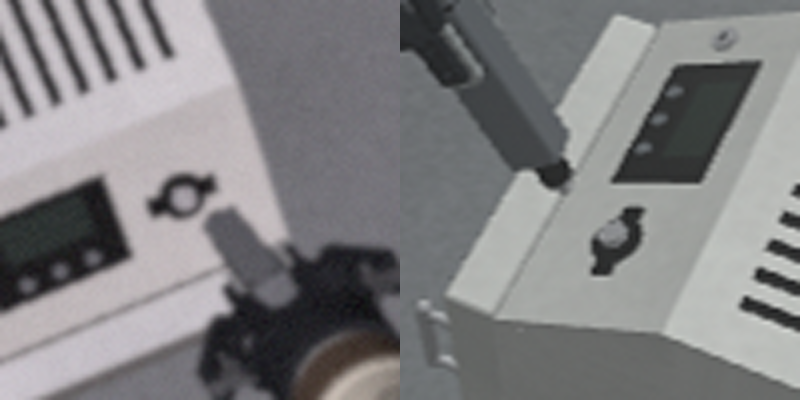

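Emit:
{"op": "drive_tool", "data": {"increments": [[[3,2.8,-6],[0,0,0],0],[[3,2.8,-6],[0,0,0],0],[[3,2.8,-6],[0,0,0],0],[[3,2.8,-6],[0,0,0],0],[[3,2.8,-5],[0,0,0],0],[[0,0,0],[0,0,0],0],[[0,0,0],[0,0,0],0]]}}

```text
clock: 11.23
eef_pos: [0.6163, -0.0166, 0.3323]
tool_rot: [0.921, 0.292, 0.256, -0.033]
ft_force: [-0.4, 0.4, -1.1]
grip_width: 0.0232
grasp_force: 59.9
```

```bash
cat >>look.py <<'E'
from scipy.optimize import minimize
S=8
b=np.array([[x,y,z] for x in(-.016,.016) for y in(-.012,.012) for z in(.028,.15)])
t=np.linspace(0,2*np.pi,16,endpoint=False);cyl=lambda r,z0,z1:np.array([[r*np.cos(a),r*np.sin(a),z] for a in t for z in(z0,z1)])
parts=[b,cyl(.009,.01,.028),cyl(.0045,0,.01)]
masks={}
for c in("side",):
    p=camera(c);masks[c]=silhouettes("wand",p)[0]["region"].astype(np.uint8)
def render(c,q):  # q: tool x shift, tool z shift (mm), tilt about tool y, tool x (deg)
    W=T@R.from_rotvec(np.radians([q[3],q[2],0])).as_matrix()@np.diag([1,-1,-1]);o=e+T@[q[0]/1e3,0,q[1]/1e3]
    m=np.zeros((400*S,640*S),np.uint8)
    for P in parts:
        uv=np.array([proj(c,o+W@(v-[0,0,.112])) for v in P]);cv2.fillConvexPoly(m,cv2.convexHull(((uv+.5)*S).astype(np.int32)),1)
    return cv2.resize(m.astype(np.float32),(640,400),interpolation=cv2.INTER_AREA)
# only pixels beyond the fingertips
u0=proj("side",e+T[:,2]*.030);d=proj("side",e+T[:,2]*.112)-u0;d/=np.linalg.norm(d)
yy,xx=np.mgrid[:400,:640];keep=((xx-u0[0])*d[0]+(yy-u0[1])*d[1])>0
cost=lambda q:np.abs(render("side",[q[0],q[1],q[2],0])-masks["side"])[keep].sum()+.02*q[1]**2
print("nominal cost",cost([0,0,0]),"area",masks["side"][keep].sum())
best=min((minimize(cost,x0,method="Nelder-Mead",options=dict(initial_simplex=np.array(x0)+np.array([[0,0,0],[3,0,0],[0,3,0],[0,0,4]]))) for x0 in([0,0,0],[-2,-2,-3])),key=lambda s:s.fun)
print(best.x.round(2),best.fun)
W=T@R.from_rotvec(np.radians([0,best.x[2],0])).as_matrix();tip=e+T@[best.x[0]/1e3,0,best.x[1]/1e3]+W[:,2]*.112
print("fit tip",tip.round(4),"axis",W[:,2].round(3),"angle",np.degrees(np.arccos(-W[:,2]@n)))
E
python3 look.py pics/r2.png
```

```text
[ 0.6163 -0.0166  0.3323] toolz [ 0.4518  0.2105 -0.8669] err deg 0.41 [-0.16  0.13 -0.04  0.95  0.28  2.44]
nominal tip [0.6669 0.007  0.2352]
top tip px [190.  206.4] face px [185.5 197.8]
[(0.69, [345.5, 139.3, 366.2, 161.4])]
side tip px [201.9 218.5] face px [213.8 234.3]
[(0.59, [290.1, 171.0, 320.2, 226.1])]
nominal cost 47.796875 area 433
[-1.07 -2.41  1.39] 39.77245794505981
fit tip [0.6669 0.0074 0.2381] axis [ 0.469  0.223 -0.855] angle 1.3622614977385175
```

View pics/r2.png

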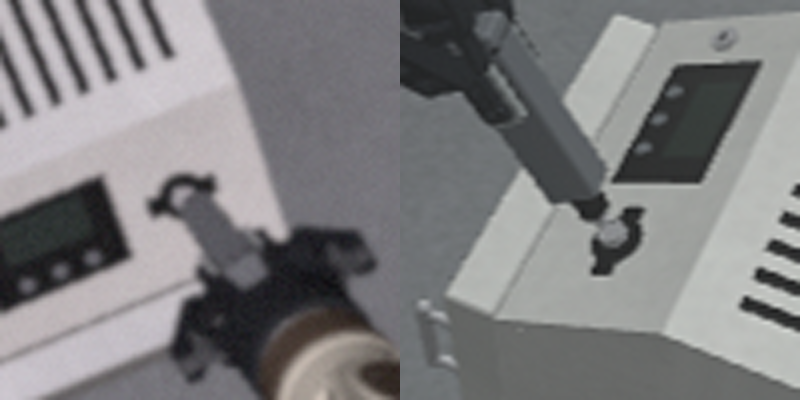

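Emit:
{"op": "drive_tool", "data": {"increments": [[[1,0.2,-1],[0,0,0],0],[[0.8,0.2,-1.5],[0,0,0],0],[[0.7,0.2,-1.5],[0,0,0],0],[[0.7,0.2,-1.3],[0,0,0],0],[[0.7,0.2,-1.3],[0,0,0],0],[[0.45,0.2,-0.9],[0,0,0],0],[[0.45,0.2,-0.9],[0,0,0],0],[[0,0,0],[0,0,0],0]]}}

```text
clock: 12.2
eef_pos: [0.6212, -0.0155, 0.3245]
tool_rot: [0.921, 0.292, 0.256, -0.033]
ft_force: [-0.1, -0.6, -3.0]
grip_width: 0.0237
grasp_force: 59.9
```

Emit:
{"op": "drive_tool", "data": {"increments": [[[0.45,0.2,-0.9],[0,0,0],0],[[0.45,0.2,-0.9],[0,0,0],0],[[0,0,0],[0,0,0],0],[[0,0,0],[0,0,0],0]]}}

```text
clock: 12.53
eef_pos: [0.6221, -0.0152, 0.3233]
tool_rot: [0.921, 0.292, 0.257, -0.033]
ft_force: [-1.2, -0.6, -0.8]
grip_width: 0.0233
grasp_force: 60.0
```

Emit:
{"op": "drive_tool", "data": {"increments": [[[0.45,0.2,-0.9],[0,0,0],0],[[0.45,0.2,-0.9],[0,0,0],0],[[0,0,0],[0,0,0],0],[[0,0,0],[0,0,0],0]]}}

```text
clock: 12.87
eef_pos: [0.6231, -0.0148, 0.3214]
tool_rot: [0.921, 0.292, 0.257, -0.033]
ft_force: [-1.3, -0.4, 0.5]
grip_width: 0.0233
grasp_force: 60.2
```

Emit:
{"op": "drive_tool", "data": {"increments": [[[0.45,0.2,-0.9],[0,0,0],0],[[0.45,0.2,-0.9],[0,0,0],0],[[0,0,0],[0,0,0],0],[[0,0,0],[0,0,0],0]]}}

```text
clock: 13.2
eef_pos: [0.624, -0.0144, 0.3196]
tool_rot: [0.921, 0.292, 0.257, -0.033]
ft_force: [-0.8, -0.3, 1.3]
grip_width: 0.0234
grasp_force: 60.3
```

```bash
cat >f.py <<'E'
from workcell import *
from scipy.spatial.transform import Rotation as R
import numpy as np,cv2
F=[];E=[];Q=[]
for i in range(16):
    p=camera("side" if i%2 else "top");o=get_obs();F.append(o["ft_force"]);E.append(o["eef_pos"]);Q.append(R.from_quat(o["tool_rot"]).as_matrix()[:,2])
n=np.array([-.4539,-.2097,.866]);F=np.array(F);z=np.mean(Q,0)
print("F",F.mean(0).round(2),"Fn",(F@n).mean().round(2),"+-",((F@n).std()/4).round(2),"tip",(np.mean(E,0)+.112*z).round(4),"sq err",np.degrees(np.arccos(-z@n)).round(2),o["clock"])
cv2.imwrite("pics/f.png",np.hstack([cv2.resize(camera(c)["image"][b:b+60,a:a+60,::-1],(400,400),interpolation=cv2.INTER_CUBIC) for c,a,b in(("top",320,110),("side",295,195))]))
E
python3 f.py
```

```text
F [-1.41 -0.31  1.14] Fn 1.69 +- 0.13 tip [0.6748 0.0092 0.2226] sq err 0.38 14.0
```

View pics/f.png

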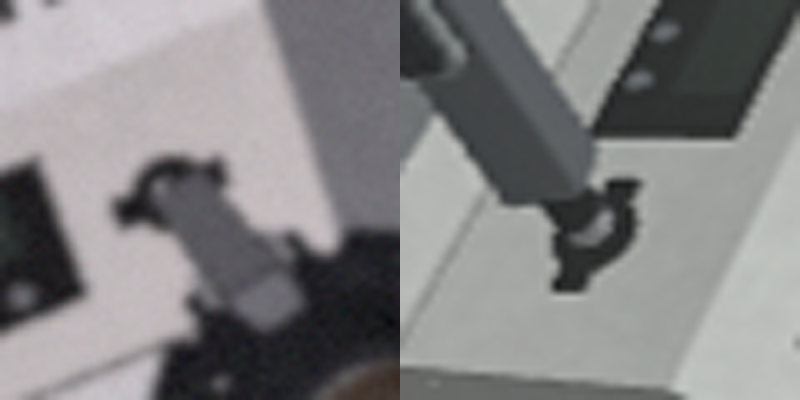

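```bash
python3 - <<'E'
from h import *
n=np.array([-.4539,-.2097,.866]);f=np.array([.6742,.0095,.225]);a=np.cross(n,[0,0,1]);a/=np.linalg.norm(a);b=np.cross(n,a)
t=np.linspace(0,2*np.pi,36)
for nm,c,w,r in(("side",(295,195),400,.009),("top",(320,110),0,.009)):
    pr=lambda P:(proj(nm,P)-c+.5)*400/60-.5+[w,0]
    ci=lambda o,r:np.array([pr(o+r*(np.cos(s)*a+np.sin(s)*b)) for s in t])
    for lab,o,r in(("button",f,.0085),("holder",f-n*.006,.0165),("collar end",f+n*.0053,.009),("collar top",f+n*.0233,.009)):
        q=ci(o,r);print(nm,lab,pr(o).round(0),q.min(0).round(0),q.max(0).round(0))
    for x in(-.016,.016):
        pass
E
```

```text
side button [590. 224.] [568. 205.] [612. 243.]
side holder [598. 236.] [555. 199.] [641. 273.]
side collar end [583. 214.] [559. 194.] [607. 234.]
side collar top [558. 179.] [535. 159.] [582. 199.]
top button [176. 197.] [156. 176.] [197. 217.]
top holder [172. 192.] [133. 153.] [212. 231.]
top collar end [180. 201.] [158. 179.] [201. 222.]
top collar top [191. 215.] [169. 194.] [213. 237.]
```

```bash
python3 - <<'E'
from h import *
from workcell import get_obs
o=get_obs();T=R.from_quat(o["tool_rot"]).as_matrix();e=o["eef_pos"]
for nm,c,w in(("side",(295,195),400),("top",(320,110),0)):
    for x in(-.016,.016):
        for y in(-.012,.012):
            for L in(.112-.028,.115-.028):
                print(nm,x,y,L,((proj(nm,e+T@[x,y,L])-c+.5)*400/60-.5+[w,0]).round(0))
E
```

```text
side -0.016 -0.012 0.084 [522. 155.]
side -0.016 -0.012 0.08700000000000001 [526. 161.]
side -0.016 0.012 0.084 [502. 208.]
side -0.016 0.012 0.08700000000000001 [506. 214.]
side 0.016 -0.012 0.084 [602. 143.]
side 0.016 -0.012 0.08700000000000001 [606. 149.]
side 0.016 0.012 0.084 [583. 197.]
side 0.016 0.012 0.08700000000000001 [588. 203.]
top -0.016 -0.012 0.084 [188. 267.]
top -0.016 -0.012 0.08700000000000001 [186. 264.]
top -0.016 0.012 0.084 [239. 234.]
top -0.016 0.012 0.08700000000000001 [237. 232.]
top 0.016 -0.012 0.084 [150. 203.]
top 0.016 -0.012 0.08700000000000001 [148. 201.]
top 0.016 0.012 0.084 [202. 170.]
top 0.016 0.012 0.08700000000000001 [200. 168.]
```

```bash
python3 -c "
from workcell import *
print(job_done(),get_obs()['clock'])"
```

```text
the job is handed in; nothing more can be done
the job is handed in; nothing more can be done
```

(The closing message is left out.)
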